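# Count out three drive pucks

### The arm

A 6-joint arm with a two-finger parallel gripper is mounted at the origin on the work surface. World frame = base frame: x ahead of the robot, y to its left, z up, the work surface at z = 0. Lengths are in mm, angles in rad, forces in N, time in s.
With the tool pointing down it reaches from about 300 to 775 mm from the base axis. Payload 14.6 kg.
Tool frame: the origin (TCP) lies on the mounting face of the last link; the fingertips stand 173 mm ahead of it and the grasp point (between the pads) lies 155 mm ahead of it; z points along the fingers, y is the line along which they close (so a half turn about z gives the same grasp; the last joint's range is limited). The gripper opens to 85 mm and grips with 20 to 120 N. Pads are 22 mm wide; open, the fingers measure 114 mm over their backs; the gripper's body (76 mm by 85 mm) begins 54 mm behind the grasp point. The pads swing forward as they close: fully open they stand 13 mm farther back than shut.
Start: joints at [-1.226, 0.3, 1.521, -0, 1.321, -0.067], TCP at [220.135, -504.015, 404.681] pointing down, gripper open.
Joint ranges: [-3.03, 3.03], [-0.79, 2.21], [0.23, 2.52], [-1.04, 4.18], [0, 3.07], [-2.55, 2.55]. Speed limits (rad/s): [2.22, 2.22, 2.57, 3.14, 3.14, 3.14].

### API

Orientations are given as a rotation vector (axis times angle).
In Python, from bench import status, eyes, manip gives the robot as it stands.
- The arm moves only by the tool send_rows, never from a script. Its argument "commands" is one flat list of numbers, 5 for each row, row after row: the shift along the tool's x, y, z in units of 0.2 m (1.0 is 0.2 m), then the turn about the tool's z in units of 90 degrees (1.0 is 90 degrees), then the gripper command: -1 is shut, 1 is fully open, values between are in proportion. A call has 1 to 5 rows; each row is the pose to reach, as a shift and turn from the pose commanded when the call began, along the tool's axes at that moment; what a row does not reach only later rows make up. A row lasts 1/12 s, in which the tool goes at most 41.7 mm and 7.16 degrees, less where a joint would pass 70% of its speed; a pose out of reach is approached as far as the arm can. A call with a number of a shift or a turn outside -1 to 1 is refused whole. A call with a gripper value outside its range is refused whole. The fingers move at their own pace and stop on an object; the grip force is fixed at half the most. Time passes only in rows, so rows that repeat a pose let the fingers close. It gives the time, the measured TCP pose, the force, the opening and the grip force at its end, in the units of the state.
- status.read_state(): the state, without advancing time (a new reading comes with each control period).
- eyes.camera(name): name is "side" or "top" or "wrist"; returns a dict with "img" (420x560x3 uint8, red, green, blue), "z_map" (420x560 float32, mm along the optical axis (not along the pixel's ray), 0 where there is no reading), "intrinsics" (3x3 intrinsics, pixels), "dist_coeffs" ([k1, k2, p1, p2, k3] as OpenCV has them; the pictures are not rectified), "rvec" (rotation vector, rad) and "tvec" (3), from world to camera coordinates, as OpenCV has them. Camera axes: x right, y down, z forward; pixel columns grow to the right and rows downward; lengths in mm; the calibration is good to about 2 mm. A picture is of the moment at which its call begins.
- manip.hand_in(): hands the job in; it is judged then, once.
The state is a dict: "clock": time; "joints": joint angles; "qd": joint speeds; "joint_torque": joint torques, N m; "tcp_pos": TCP position; "tool_rot": TCP orientation; "ft_force": force on the tool from outside, world axes, zero at the start; "wrist_torque": the same for the moment, N m; "opening": finger opening in mm; "gripper_force": force on a finger pad.
Only numpy, scipy, OpenCV 4.12 (cv2) and the standard library are available. Lean on these libraries where they do the work, as an engineer would, in place of code of your own. Each camera call takes 0.05 s, during which the arm holds its last target. There are 200 camera calls.

### The job

Three turntables are due new drive pucks: press the puck dispenser's red sprung lever all the way down exactly three times, letting it come fully back up after each stroke, so that three pucks lie in its tray and the other two stay in the magazine. Leave the other things on the bench where they are.

Things in the scene. Friction and masses are not known exactly. Their poses are not given: they have to be found in the camera images.
- dispenser: green bench dispenser for drive pucks, bolted down. Origin: on the bench under the centre of its puck magazine; z up. Along its +y: bronze chute, then the tray; along its -y: the lever (hinge cheeks 156 mm tall at y = -80 mm). Each full stroke pushes the bottom puck out into the tray; the next drops into place only when the lever is fully up again.
- magazine (a point): middle of the open top of the puck magazine, a square tower with clear sides, 61 mm across, 126 mm above the bench; holds five stacked pucks on a floor 60 mm above the bench
- lever (a joint): angle of the sprung lever, rad: 0 = fully up (rest), grows as it is pressed down, 0.6 = fully down on its stop; count a stroke as full from 0.53. It springs back up by itself within half a second. Pressing the pad takes about 4.5 N at first and 7 N at the bottom, a few N more if pressed fast.
- lever_pad (a point): middle of the upper face of the lever's red pad (42 x 40 mm, 12 mm thick), on a 115 mm arm hinged at the dispenser's y = -80 mm, 141 mm above the bench, axis along its x. At rest this point is at about y = -188 mm, 181 mm above the bench, face sloping 0.3 rad down to the magazine; fully down it is 68 mm lower, sloped the other way; it moves nearly straight down.
- tray (a point): centre of the inner floor of the steel catch tray, 12 mm above the bench; inside 100 mm along the dispenser's x, from its y = 45 to 169 mm, the chute's polished foot sloping into it up to y = 108 mm; rim 50 mm above the bench
- puck1: drive puck, black hard-rubber disc 40 mm across and 10 mm thick with a brass hub, 20 to 45 g, number 1 from the bottom of the magazine at the start; origin at its centre
- puck2: drive puck, black hard-rubber disc 40 mm across and 10 mm thick with a brass hub, 20 to 45 g, number 2 from the bottom of the magazine at the start; origin at its centre
- puck3: drive puck, black hard-rubber disc 40 mm across and 10 mm thick with a brass hub, 20 to 45 g, number 3 from the bottom of the magazine at the start; origin at its centre
- puck4: drive puck, black hard-rubber disc 40 mm across and 10 mm thick with a brass hub, 20 to 45 g, number 4 from the bottom of the magazine at the start; origin at its centre
- puck5: drive puck, black hard-rubber disc 40 mm across and 10 mm thick with a brass hub, 20 to 45 g, number 5 from the bottom of the magazine at the start; origin at its centre
- dome_light: bystander: red domed pilot light on a steel foot, 92 mm across, 67 mm tall
- coin_chute: bystander: loose bronze coin chute, an open channel 50 x 130 mm, 45 mm tall
- carrier: bystander: tin cartridge carrier, 120 x 160 mm, carrying handle at 100 mm height
- screwdriver: bystander: screwdriver lying on the bench, about 200 mm long
- odd_puck: bystander: odd larger drive puck, 64 mm across, 20 mm tall with its hub
There are look-alikes about, which are no part of the job. What is shaped like the puck5 but green, pink or white is not meant.

How it is judged:
By the outcome, as a careful person would: the job done as asked, in the order asked, and still so for the second after the job is handed in, with the robot touching nothing.
It also fails if it takes over 45 s, if anything falls off the work surface, if the arm or the gripper's body presses on something with over 40 N, if the wrist force passes 120 N, or if a joint passes its speed limit or range.

## Working session

There is one attempt and no reset: what is moved stays moved. The work goes in short steps, Python scripts to look and compute and a tool call to move; the robot and the scene stay as the last step left them, time stands still between calls to the robot, and variables do not carry over. Pictures are saved under pics/ and viewed, at most 10 in all, crops included, and the job is handed in when it is done.

Besides the shell and the picture viewer there is one more tool, called after "Emit:" as name(argument=value, ...) on one line, values as JSON. send_rows: Moves the arm, as the interface text tells. Its arguments: {"type":"object","properties":{"commands":{"type":"array"}},"required":["commands"]}

```bash
mkdir -p pics
cat > h.py <<'E'
import numpy as np, cv2
from bench import status, eyes, manip
def cam(n):
    c=eyes.camera(n); c['R']=cv2.Rodrigues(np.array(c['rvec'],float))[0]; c['t']=np.array(c['tvec'],float).ravel(); return c
def cloud(c):
    z=c['z_map']; h,w=z.shape; u,v=np.meshgrid(np.arange(w),np.arange(h))
    p=cv2.undistortPoints(np.stack([u,v],-1).reshape(-1,1,2).astype(np.float64),np.array(c['intrinsics'],float),np.array(c['dist_coeffs'],float)).reshape(h,w,2)
    P=np.dstack([p[...,0]*z,p[...,1]*z,z]); W=(P-c['t'])@c['R']; W[z==0]=np.nan; return W
def save(n,img): cv2.imwrite('pics/'+n,cv2.cvtColor(img,cv2.COLOR_RGB2BGR))
E
python3 - <<'E'
from h import *
for n in('top','side'):
    c=cam(n); save(n+'1.png',c['img']); np.savez(n+'.npz',W=cloud(c),img=c['img'])
s=status.read_state(); print(s)
E
```

```text
{'clock': 0.1, 'joints': array([-1.22558702e+00,  3.00419528e-01,  1.52151776e+00,  5.26530161e-05,
        1.32069368e+00, -6.65820266e-02]), 'qd': array([-1.05800868e-03, -4.45096505e-04, -1.69883516e-03,  6.81846962e-05,
       -4.42112548e-04,  3.38081389e-05]), 'joint_torque': array([ 4.77015910e-04, -5.44386506e+01, -3.62369800e+01, -3.98917763e-06,
        3.06173177e-03, -1.86564300e-06]), 'tcp_pos': array([ 220.13879745, -503.99288735,  404.17629576]), 'tool_rot': array([-3.07422749e+00, -6.42047996e-01,  1.47087099e-04]), 'ft_force': array([ 0.52713219,  0.26757476, -0.0062173 ]), 'wrist_torque': array([ 0.03237872,  0.03303745, -0.05054533]), 'gripper_force': 0.0, 'opening': 85.67063000130793}
```

View pics/top1.png

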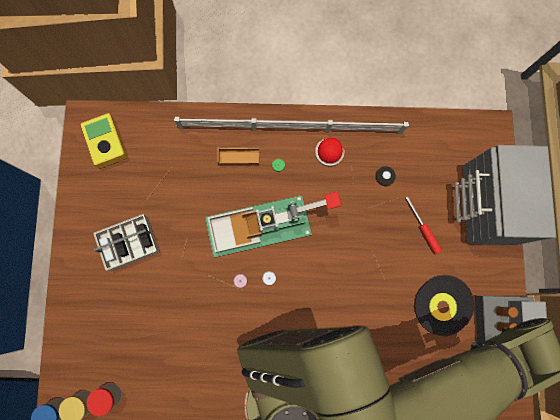

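View pics/side1.png

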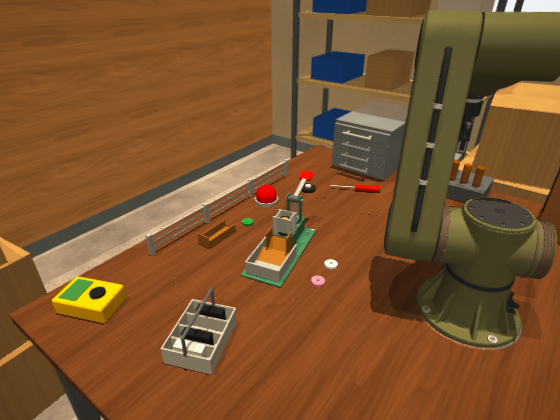

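The top view shows the dispenser at about (258,226), with the magazine at (267,219) and the lever pad at (333,200). The other red thing, at (330,150), is round with a steel foot, so it is the dome light. The pad is the red square on the arm joined to the dispenser.

Run:
```python
from h import *
d=np.load('top.npz');W=d['W'];I=d['img'].astype(int)
m=(I[...,0]>150)&(I[...,1]<60)&(I[...,2]<60)
n,l,st,ce=cv2.connectedComponentsWithStats(m.astype(np.uint8))
for i in range(1,n):
    if st[i,4]>20:
        p=W[l==i]; print(st[i],ce[i].round(),np.nanmedian(p,0).round(1),np.nanmin(p,0).round(),np.nanmax(p,0).round())
i=l[200,333]; p=W[l==i]; p=p[p[:,2]>160]
A=np.c_[p[:,:2],np.ones(len(p))]; print('pad plane',np.linalg.lstsq(A,p[:,2],rcond=None)[0],p.mean(0))
# dispenser geometry: tower top
r=W[205:235,250:285].reshape(-1,3); r=r[(r[:,2]>118)&(r[:,2]<135)]; print('tower',len(r),r.min(0),r.max(0),cv2.minAreaRect(r[:,:2].astype(np.float32)))
# tray rim
r=W[205:265,200:245].reshape(-1,3); r=r[(r[:,2]>42)&(r[:,2]<58)]; print('rim',len(r),cv2.minAreaRect(r[:,:2].astype(np.float32)))
g=(I[...,1]>I[...,0]+25)&(I[...,1]>I[...,2]+10); g[:,:200]=0;g[:180]=0;g[260:]=0;g[:,320:]=0
q=W[g]; q=q[q[:,2]<30]; print('base',len(q),cv2.minAreaRect(q[:,:2].astype(np.float32)))
R=cv2.Rodrigues(np.array(status.read_state()['tool_rot']))[0]; print(R.round(3))
save('crop.png',cv2.resize(d['img'][130:260,190:360],None,fx=4.5,fy=4.5,interpolation=cv2.INTER_CUBIC))
```

```text
[319 138  24  23 438] [330. 149.] [ 775.  -124.    56.2] [ 743. -162.    7.] [825. -90.  70.]
[325 195  16  14  39] [330. 203.] [ 575.4 -100.7  175.8] [ 566. -132.   -1.] [604. -91. 187.]
[421 223  20  31 152] [431. 238.] [ 502.1 -443.6   20.7] [ 458. -474.   -5.] [ 555. -414.   31.]
[ 87 389  26  27 428] [ 99. 402.] [ 18.  528.2  94.1] [-16. 494.  -1.] [ 54. 587. 103.]
pad plane [-6.87261366e-01  3.45530048e-02  6.89461331e+02] [ 277.92345656 -263.17375497  489.36183231]
tower 95 [506.11776998  38.95431871 118.14522574] [574.86846246 103.54230124 129.70541328] ((541.9799194335938, 71.23785400390625), (60.66419219970703, 50.58278274536133), 15.061277389526367)
rim 165 ((513.72119140625, 184.24935913085938), (109.09095001220703, 113.2071533203125), 14.140365600585938)
base 1203 ((535.9869384765625, 98.88690185546875), (129.67367553710938, 314.41595458984375), 14.014769554138184)
[[ 0.916  0.4   -0.   ]
 [ 0.4   -0.916  0.001]
 [ 0.    -0.001 -1.   ]]
```

View pics/crop.png

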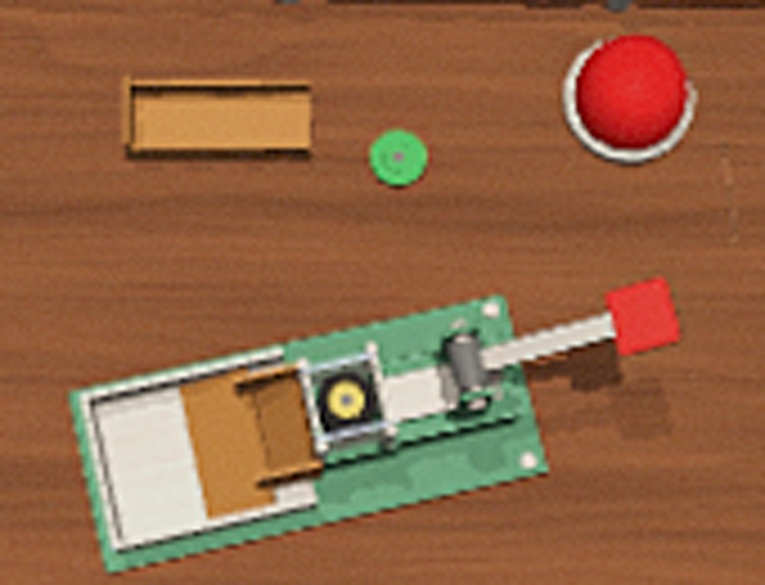

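The crop shows the red square pad at the end of the arm on the green dispenser, crop (643,315). The dome light at (635,92) is clearly separate. Next I'll fit the pad itself.

Run:
```python
from h import *
for f,box in(('top',(190,212,322,344)),('side',(165,185,290,320))):
    d=np.load(f+'.npz');W=d['W'];I=d['img'].astype(int)
    a,b,c,e=box
    p=W[a:b,c:e].reshape(-1,3);k=I[a:b,c:e].reshape(-1,3)
    m=(k[:,0]>120)&(k[:,0]>2.5*k[:,1])&(p[:,2]>155)&(p[:,2]<210)
    q=p[m];A=np.c_[q[:,:2]-q[:,:2].mean(0),np.ones(len(q))]
    print(f,len(q),q.mean(0).round(1),cv2.minAreaRect(q[:,:2].astype(np.float32)),np.linalg.lstsq(A,q[:,2],rcond=None)[0].round(3))
```

```text
top 197 [ 588.4 -111.8  179.8] ((588.8148193359375, -112.07142639160156), (41.40565872192383, 38.112274169921875), 12.4931640625) [ 6.20000e-02 -2.52000e-01  1.79835e+02]
side 105 [ 588.1 -107.5  178.1] ((590.326416015625, -110.47001647949219), (42.96062088012695, 40.70954513549805), 14.792349815368652) [ 8.90000e-02 -3.20000e-01  1.78118e+02]
```

Emit:
send_rows(commands=[0.82,-0.35,0,-0.3,-1,0.82,-0.35,0,-0.3,-1,0.82,-0.35,0,-0.3,-1,0.82,-0.35,0,-0.3,-1,0.82,-0.35,0,-0.3,-1])

```text
clock: 0.52
tcp_pos: [344.9, -370.9, 404.6]
tool_rot: [-2.834, -1.355, -0.001]
ft_force: [-0.6, -1.8, 0.4]
opening: 25.7
gripper_force: 0.0
```

```bash
cat > go.py <<'E'
from h import *
import sys
s=status.read_state();R=cv2.Rodrigues(np.array(s['tool_rot']))[0]
tgt=np.array([float(a) for a in sys.argv[1:4]]);yaw=np.arctan2(R[1,0],R[0,0])
print(s['clock'],s['tcp_pos'].round(1),s['ft_force'].round(1),'shift',(R.T@(tgt-s['tcp_pos'])/200).round(3),'turn',round((yaw-np.radians(104))/(np.pi/2),3),R[:,2].round(3))
E
python3 go.py 588 -111.5 404
```

```text
0.5167 [ 344.9 -370.9  404.6] [-0.6 -1.8  0.4] shift [1.773 0.132 0.005] turn -0.588 [ 0.     0.001 -1.   ]
```

Emit:
send_rows(commands=[0.9,0.06,0,-0.35,-1,0.9,0.06,0,-0.35,-1,0.9,0.06,0,-0.35,-1,0.9,0.06,0,-0.35,-1,0.9,0.06,0,-0.35,-1])

```text
clock: 0.93
tcp_pos: [468.3, -239.5, 404.4]
tool_rot: [-2.359, -2.074, -0.001]
ft_force: [-0.5, -0.3, -0.5]
opening: 0.2
gripper_force: 0.0
```

```bash
python3 go.py 588 -111.5 404
```

```text
0.9333 [ 468.3 -239.5  404.4] [-0.5 -0.3 -0.5] shift [0.712 0.511 0.003] turn -0.237 [ 0.     0.001 -1.   ]
```

Emit:
send_rows(commands=[0.69,0.5,0,-0.23,-1,0.69,0.5,0,-0.23,-1,0.69,0.5,0,-0.23,-1,0.69,0.5,0,-0.23,-1,0.69,0.5,0,-0.23,-1])

```text
clock: 1.35
tcp_pos: [586.8, -115.6, 403.8]
tool_rot: [-1.955, -2.458, -0.001]
ft_force: [-0.8, 0.4, -0.6]
opening: 0.1
gripper_force: 0.0
```

```bash
python3 go.py 588 -111.5 368
```

```text
1.35 [ 586.8 -115.6  403.8] [-0.8  0.4 -0.6] shift [0.018 0.01  0.179] turn -0.011 [-0.     0.001 -1.   ]
```

Emit:
send_rows(commands=[0.0,0,0.08,0,-1,0,0,0.17,0,-1,0,0,0.17,0,-1,0,0,0.17,0,-1])

```text
clock: 1.68
tcp_pos: [583.9, -120.2, 370.2]
tool_rot: [-1.96, -2.453, 0.001]
ft_force: [0.7, -0.1, -0.1]
opening: -0.1
gripper_force: 0.0
```

```bash
python3 go.py 588 -111.5 356
python3 - <<'E'
from h import *
c=cam('side'); save('s2.png',cv2.resize(c['img'][120:290,230:400],None,fx=3.5,fy=3.5,interpolation=cv2.INTER_CUBIC))
E
```

```text
1.6833 [ 583.9 -120.2  370.2] [ 0.7 -0.1 -0.1] shift [0.038 0.03  0.071] turn -0.014 [-0.002  0.    -1.   ]
```

View pics/s2.png

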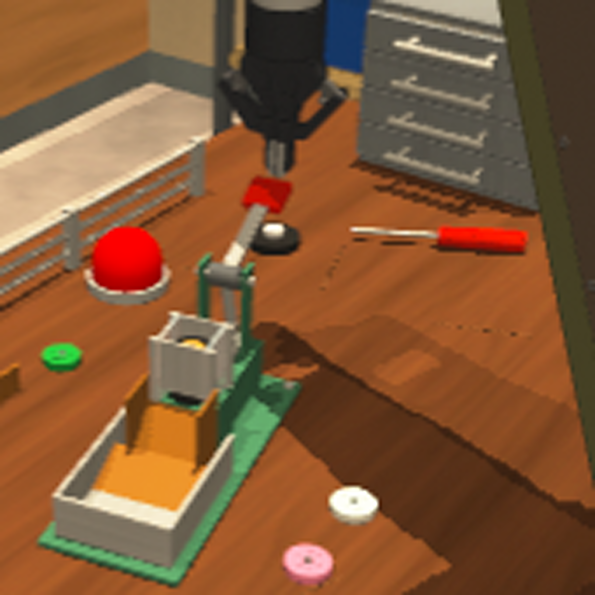

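The closed fingertips, crop (280,165), are just above and slightly outboard of the pad at (268,195). I'll correct xy and come down to a light touch.

Emit:
send_rows(commands=[0.04,0.03,0,-0.01,-1,0.04,0.03,0.03,-0.01,-1,0.04,0.03,0.06,-0.01,-1,0.04,0.03,0.08,-0.01,-1,0.04,0.03,0.08,-0.01,-1])

```text
clock: 2.15
tcp_pos: [588.1, -110.7, 354.1]
tool_rot: [-1.941, -2.47, 0.0]
ft_force: [0.8, 2.0, 2.9]
opening: 0.3
gripper_force: 1.6
```

```bash
python3 go.py 588 -111.5 292
```

```text
2.15 [ 588.1 -110.7  354.1] [0.8 2.  2.9] shift [-0.004 -0.001  0.31 ] turn -0.003 [-0.  0. -1.]
```

Emit:
send_rows(commands=[0,0,0.06,0,-1,0,0,0.12,0,-1,0,0,0.18,0,-1,0,0,0.24,0,-1,0,0,0.27,0,-1])

```text
clock: 2.57
tcp_pos: [588.2, -111.0, 300.5]
tool_rot: [1.94, 2.469, 0.002]
ft_force: [2.7, 1.9, 7.1]
opening: -0.2
gripper_force: 3.8
```

Emit:
send_rows(commands=[0,0,0.015,0,-1,0,0,0.025,0,-1,0,0,0.03,0,-1,0,0,0.03,0,-1])

```text
clock: 2.9
tcp_pos: [588.2, -110.5, 295.3]
tool_rot: [1.94, 2.47, 0.002]
ft_force: [0.5, 2.9, 8.1]
opening: 0.2
gripper_force: 3.2
```

Emit:
send_rows(commands=[0,0,0.01,0,-1,0,0,0.02,0,-1,0,0,0.02,0,-1])

```text
clock: 3.15
tcp_pos: [588.2, -110.5, 291.3]
tool_rot: [1.94, 2.47, 0.002]
ft_force: [0.3, 3.0, 7.7]
opening: -0.2
gripper_force: 3.2
```

Run:
```python
from h import *
c=cam('side'); save('s3.png',cv2.resize(c['img'][150:290,230:370],None,fx=4,fy=4,interpolation=cv2.INTER_CUBIC));print(status.read_state()['ft_force'],status.read_state()['tcp_pos'])
```

```text
[-0.42501681  2.56209773  7.7888681 ] [ 588.23815416 -110.52251598  291.41639541]
```

View pics/s3.png

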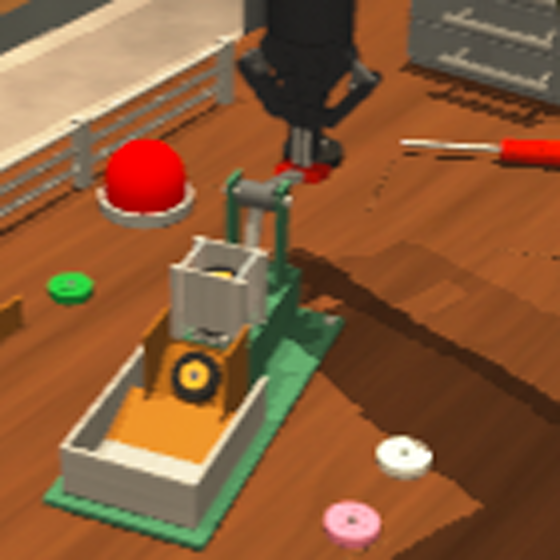

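The first puck has come out onto the chute, crop (195,375). I'll press on until I feel the stop.

Emit:
send_rows(commands=[0,0,0.005,0,-1,0,0,0.01,0,-1,0,0,0.015,0,-1,0,0,0.015,0,-1])

```text
clock: 3.53
tcp_pos: [588.3, -110.5, 289.4]
tool_rot: [1.94, 2.469, 0.002]
ft_force: [-3.2, 4.5, 14.7]
opening: 0.0
gripper_force: 6.4
```

Force is up to 14.7 N at z 289.4, so that is the stop. Lift clear and wait.

Emit:
send_rows(commands=[0,0,-0.1,0,-1,0,0,-0.2,0,-1,0,0,-0.3,0,-1,0,0,-0.4,0,-1,0,0,-0.4,0,-1])

```text
clock: 3.95
tcp_pos: [588.2, -110.8, 371.8]
tool_rot: [1.938, 2.466, 0.004]
ft_force: [-0.4, -0.8, 0.4]
opening: 0.2
gripper_force: 0.0
```

Emit:
send_rows(commands=[0,0,0,0,-1,0,0,0,0,-1,0,0,0,0,-1,0,0,0,0,-1,0,0,0,0,-1])

```text
clock: 4.37
tcp_pos: [588.1, -110.7, 366.9]
tool_rot: [-1.94, -2.47, 0.001]
ft_force: [-0.2, 0.3, 0.5]
opening: -0.2
gripper_force: 0.0
```

Emit:
send_rows(commands=[0,0,0,0,-1,0,0,0,0,-1,0,0,0,0,-1,0,0,0,0,-1,0,0,0,0,-1])

```text
clock: 4.78
tcp_pos: [588.0, -110.7, 367.7]
tool_rot: [-1.941, -2.47, 0.0]
ft_force: [0.3, 0.6, 0.3]
opening: 0.1
gripper_force: 0.0
```

Run:
```python
from h import *
c=cam('side'); a=c['img'][150:290,230:370]; W=cloud(c); np.save('lev.npy',W)
d=cam('top')['img'][130:260,190:360]
save('s4.png',np.hstack([cv2.resize(a,(400,400),interpolation=2),cv2.resize(d,(400,400),interpolation=2)]));print(status.read_state()['ft_force'],status.read_state()['tcp_pos'])
```

```text
[-0.02029894 -0.31746972  0.13956107] [ 588.05050537 -110.70409435  367.69085515]
```

View pics/s4.png

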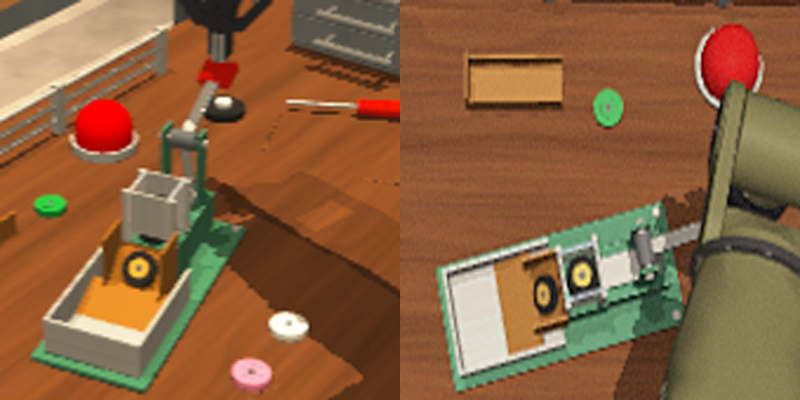

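The lever is fully up (pad at (218,73) left panel). Puck 1 rests on the chute at (140,268) left / (545,295) right. I'll measure where it is in the dispenser frame.

```bash
cat > pk.py <<'E'
from h import *
o=np.array([542.,71.,0]);ey=np.array([-.242,.970,0]);ex=np.array([.970,.242,0])
def rep():
    c=cam('top');W=cloud(c);I=c['img'].astype(int)
    L=(W-o);X=L@ex;Y=L@ey;Z=W[...,2]
    dark=(I.max(-1)<70)&(abs(X)<52)&(Y>15)&(Y<172)&(Z<110)
    gold=(I[...,0]>170)&(I[...,1]>140)&(I[...,2]<130)&(abs(X)<52)&(Y>-25)&(Y<172)
    for nm,m in(('dark',dark),('hub',gold)):
        n,l,s,_=cv2.connectedComponentsWithStats(m.astype(np.uint8))
        for i in range(1,n):
            if s[i,4]>3: k=l==i; print(nm,s[i,4],[round(float(np.nanmedian(q[k])),1) for q in(X,Y,Z)])
    return c
if __name__=='__main__':
    c=rep(); print(status.read_state()['clock'])
E
python3 pk.py
```

```text
dark 14 [32.3, 54.3, 70.6]
dark 10 [-1.4, 16.9, 97.1]
dark 61 [-1.9, 43.8, 52.2]
dark 21 [-34.6, 42.0, 63.8]
hub 40 [0.9, -0.2, 99.7]
hub 17 [0.6, 51.4, 45.0]
4.9333
```

Puck 1 has stopped on the upper chute at y≈48, z≈50, and the stack has dropped correctly. The next puck should push it on. I'll make this stroke brisker and ease off near the stop.

Emit:
send_rows(commands=[0,0,0.06,0,-1,0,0,0.2,0,-1,0,0,0.33,0,-1,0,0,0.38,0,-1,0,0,0.39,0,-1])

```text
clock: 5.35
tcp_pos: [588.1, -110.5, 289.3]
tool_rot: [-1.94, -2.47, -0.001]
ft_force: [-7.9, 2.2, 17.8]
opening: 0.1
gripper_force: 7.2
```

```bash
python3 pk.py;  python3 go.py 588 -111 289
```

```text
dark 17 [32.2, 51.6, 70.4]
dark 13 [-3.2, 17.1, 96.4]
dark 103 [-2.0, 73.1, 58.8]
dark 21 [-34.6, 42.0, 61.8]
hub 4 [34.9, 57.7, 84.0]
hub 40 [1.4, 1.7, 96.4]
hub 18 [2.1, 58.7, 53.7]
5.4
5.4 [ 588.1 -110.5  289.7] [-3.5  2.4  9.4] shift [-0.002 -0.001  0.003] turn -0.003 [-0.  0. -1.]
```

Stroke 2 reached the stop. Release and wait.

Emit:
send_rows(commands=[0,0,0.003,0,-1,0,0,-0.1,0,-1,0,0,-0.2,0,-1,0,0,-0.3,0,-1,0,0,-0.39,0,-1])

```text
clock: 5.82
tcp_pos: [587.9, -110.6, 368.5]
tool_rot: [-1.94, -2.47, 0.0]
ft_force: [0.5, 0.1, 0.4]
opening: 0.3
gripper_force: 0.0
```

Emit:
send_rows(commands=[0,0,0,0,-1,0,0,0,0,-1,0,0,0,0,-1,0,0,0,0,-1,0,0,0,0,-1])

```text
clock: 6.23
tcp_pos: [588.0, -110.7, 366.6]
tool_rot: [-1.94, -2.469, 0.001]
ft_force: [-0.1, 0.6, -0.5]
opening: 0.1
gripper_force: 0.0
```

Emit:
send_rows(commands=[0,0,0,0,-1,0,0,0,0,-1,0,0,0,0,-1,0,0,0,0,-1,0,0,0,0,-1])

```text
clock: 6.65
tcp_pos: [588.1, -110.7, 367.7]
tool_rot: [-1.941, -2.47, 0.0]
ft_force: [-0.7, -0.1, -0.5]
opening: -0.1
gripper_force: 0.0
```

Run:
```python
from pk import *
d=rep()['img'][180:260,195:325]; a=cam('side')['img'][150:290,230:370]
save('s5.png',np.hstack([cv2.resize(a,(370,370),interpolation=2),cv2.resize(d,(430,370),interpolation=2)]));print(status.read_state()['ft_force'],status.read_state()['tcp_pos'])
```

```text
dark 16 [32.4, 51.4, 67.1]
dark 10 [-0.6, 16.8, 87.2]
dark 83 [-2.3, 110.0, 34.5]
dark 20 [-34.6, 41.7, 58.5]
hub 42 [1.2, -0.3, 90.4]
hub 35 [0.8, 107.2, 36.3]
hub 4 [-32.2, 60.4, 84.1]
[ 0.30527546 -0.45061455 -0.10287684] [ 588.04745379 -110.70438601  367.70312509]
```

View pics/s5.png

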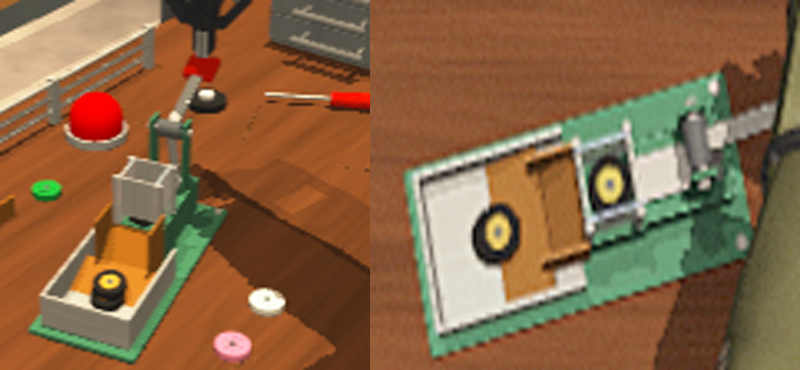

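Both pucks now lie stacked in the tray at (497,232) right panel. The magazine hub is at z 90, so three are left, and the lever is up. Third stroke.

Emit:
send_rows(commands=[0,0,0.06,0,-1,0,0,0.22,0,-1,0,0,0.36,0,-1,0,0,0.385,0,-1,0,0,0.39,0,-1])

```text
clock: 7.17
tcp_pos: [588.2, -110.7, 289.6]
tool_rot: [1.94, 2.47, 0.001]
ft_force: [-1.1, 1.2, 9.4]
opening: -0.0
gripper_force: 4.3
```

Emit:
send_rows(commands=[0,0,0.003,0,-1,0,0,-0.1,0,-1,0,0,-0.2,0,-1,0,0,-0.3,0,-1,0,0,-0.45,0,-1])

```text
clock: 7.58
tcp_pos: [587.8, -110.6, 378.3]
tool_rot: [-1.939, -2.468, 0.002]
ft_force: [0.6, 0.1, -0.4]
opening: 0.1
gripper_force: 0.0
```

Emit:
send_rows(commands=[0,0,-0.1,0,-1,0,0,-0.1,0,-1,0,0,-0.1,0,-1,0,0,-0.1,0,-1,0,0,-0.1,0,-1])

```text
clock: 8.0
tcp_pos: [588.0, -110.7, 398.1]
tool_rot: [-1.939, -2.469, 0.001]
ft_force: [0.7, -0.3, 0.0]
opening: 0.0
gripper_force: 0.0
```

Emit:
send_rows(commands=[0,0,0,0,-1,0,0,0,0,-1,0,0,0,0,-1,0,0,0,0,-1,0,0,0,0,-1])

```text
clock: 8.42
tcp_pos: [588.1, -110.7, 399.6]
tool_rot: [-1.941, -2.47, 0.0]
ft_force: [-0.7, 0.8, 0.1]
opening: 0.2
gripper_force: 0.0
```

Run:
```python
from pk import *
d=rep()['img'][180:260,195:325]; a=cam('side')['img'][150:290,230:370]
save('s6.png',np.hstack([cv2.resize(a,(370,370),interpolation=2),cv2.resize(d,(430,370),interpolation=2)]));print(status.read_state()['ft_force'],status.read_state()['tcp_pos'])
```

```text
dark 17 [32.3, 51.6, 67.7]
dark 9 [-0.5, 16.9, 77.2]
dark 117 [-2.0, 103.0, 32.7]
dark 20 [-34.7, 43.0, 62.6]
hub 42 [1.4, 0.6, 78.9]
hub 36 [1.1, 81.4, 32.3]
hub 39 [0.1, 120.6, 31.8]
[-0.66044659  0.35682688  0.74473099] [ 588.05354562 -110.70671181  399.63072331]
```

View pics/s6.png

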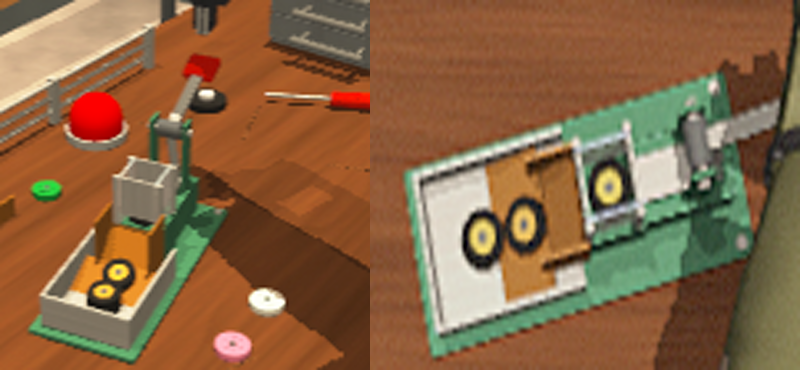

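Three pucks lie inside the tray: two stacked at (483,238) and the third at (525,222), on the chute foot and below the rim. Two are left in the magazine (hub z≈79), the lever is fully up and the tool is clear.

```bash
python3 -c "
from bench import manip; print(manip.hand_in())"
```

```text
the job is handed in; nothing more can be done
None
```

I pressed the lever fully down three times, letting it come fully up after each: three pucks lie in the tray (two stacked, the third against them on the chute's foot), two stay in the magazine, only the lever was touched, and the job was handed in at about 8.5 s.

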